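# Stop a stone slab rocking before polishing

### The arm

A 6-joint arm with a two-finger parallel gripper is mounted at the origin on a cart in front of the work surface, level with it; the furniture and walls round the work are solid. World frame = base frame: x ahead of the robot, y to its left, z up, the work surface at z = 0. Lengths are in m, angles in rad, forces in N, time in s.
With the tool pointing down it reaches from about 0.35 to 0.975 m from the base axis. Payload 4.9 kg.
Tool frame: the origin (TCP) lies at the very end of the fingers, on their centre line; the grasp point (between the pads) lies 19 mm behind it (ctrl.grip_point_offset is the distance from the TCP to the grasp point, in m); z points along the fingers, y is the line along which they close (so a half turn about z gives the same grasp; the last joint's range is limited). The gripper opens to 85 mm and grips with 20 to 120 N. Pads are 22 mm wide; open, the fingers measure 114 mm over their backs; the gripper's body (76 mm by 85 mm) begins 54 mm behind the grasp point. The pads swing forward as they close: fully open they stand 13 mm farther back than shut.
Start: joints at [-1.357, 0.053, 1.613, -0, 1.476, -0.119], TCP at [0.204, -0.591, 0.231] pointing down, gripper open.
Joint ranges: [-3.01, 3.01], [-1.01, 2.22], [0.06, 2.58], [-1.02, 4.17], [0.09, 2.62], [-3.14, 3.14]. Speed limits (rad/s): [2.57, 2.57, 3.14, 3.14, 3.14, 3.14].

### API

Orientations are given as a rotation vector (axis times angle).
In Python, from station import ctrl gives the robot as it stands.
- The arm moves only by the tool send_rows, never from a script. Its argument "rows" is a list of rows, each a list of 3 entries, a list of its own where there are three numbers: the finger opening in cm, from 0 to 8.54, then the shift along the tool's x, y, z in cm, then the turn about the tool's z in degrees. A call has 1 to 10 rows; each row shifts and turns the commanded pose from where the row before left it, along the tool's axes as they then stand; what a row does not reach is not made up. A row lasts 1/8 s, in which the tool goes at most 62.5 mm and 10.7 degrees, less where a joint would pass 70% of its speed; a pose out of reach is approached as far as the arm can. A call with a gripper value outside its range is refused whole. The fingers move at their own pace and stop on an object; "newtons" is the grip in N (left out, the last holds). Time passes only in rows, so rows that do not move let the fingers close. It gives the time, the measured TCP pose, the force, the opening and the grip force at its end, in the units of the state.
- ctrl.get_obs(): the state, without advancing time (a new reading comes with each control period).
- ctrl.get_image(name): name is "side" or "top" or "wrist"; returns a dict with "frame" (420x560x3 uint8, red, green, blue), "range_z" (420x560 float32, m along the optical axis (not along the pixel's ray), 0 where there is no reading), "fx", "fy", "cx", "cy" (pixels), "k1" (the pictures are not rectified: a ray, as slopes to the right and down, at radius r is drawn at 1 + k1 r^2 times it, then the intrinsics apply), "cam_to_world" (4x4, takes a point from camera to world coordinates). Camera axes: x right, y down, z forward; pixel columns grow to the right and rows downward; lengths in m; the calibration is good to about 2 mm. A picture is of the moment at which its call begins.
- ctrl.finish_job(): hands the job in; it is judged then, once.
The state is a dict: "t": time; "q": joint angles; "dq": joint speeds; "effort": joint torques, N m; "tool_pos": TCP position; "tool_rot": TCP orientation; "contact_force": force on the tool from outside, world axes, zero at the start; "wrist_torque": the same for the moment, N m; "opening": finger opening in m; "grip_force": force on a finger pad.
Only numpy, scipy, OpenCV 4.12 (cv2) and the standard library are available. Lean on these libraries where they do the work, as an engineer would, in place of code of your own. Each camera call takes 0.05 s, during which the arm holds its last target. There are 200 camera calls.

### The job

The stone slab on its four wedges has to lie level and firm before it is polished, but it rocks at one corner. Press down on its corners with the fingertips to find the one that dips, push that corner's wedge farther in under the slab until it just bites and the slab lies level without being jacked up, then press the same corner again to check that it no longer dips. Only touch: lift nothing, and leave the other wedges and the things lying round about where they are.

Things in the scene. Friction and masses are not known exactly. Their poses are not given: they have to be found in the camera images.
- slab: stone slab 160 x 240 x 15 mm, 1.5 kg, loose on four wedges. Origin: centre of its underside, 22 mm above the table; x (160 mm) away from the robot, y (240 mm) to the robot's left, z up. At one corner, any of the four, the wedge is about 4 mm short: 3 to 5 N of downward push dips that corner about 3 mm, and it comes back up; the others stand firm under 20 N.
- corner_left_near (a point): point on the slab's top face at the slab's left end, near corner, in line with the wedge there: 30 mm in from the long edge and 20 mm in from the end; the place to press on
- wedge_left_near: beech wedge under the slab's left end, near corner, loose: 30 mm wide, 81 mm long, 22 mm high at the butt, 4 mm at the thin end (slope 0.22). Origin: centre of its underside; y from butt to thin end, along the slab's length. Thin end under the slab, butt 43 mm out beyond the slab's +y end. It lies on a fixed stone offcut, 56 mm square, its top 10 mm above the table (6 mm at the rocking corner).
- butt_left_near (a point): centre of the upright butt face (30 x 22 mm) of the wedge at the slab's left end, near corner; push here towards the slab. The wedge that falls short slides under less than 1 N for 15 to 20 mm until it bites on the slab's lower edge; then it resists, and 6 to 13 N would drive it on and lift the slab. It stays where it is left.
- corner_left_far (a point): point on the slab's top face at the slab's left end, far corner, in line with the wedge there: 30 mm in from the long edge and 20 mm in from the end; the place to press on
- wedge_left_far: beech wedge under the slab's left end, far corner, loose: 30 mm wide, 81 mm long, 22 mm high at the butt, 4 mm at the thin end (slope 0.22). Origin: centre of its underside; y from butt to thin end, along the slab's length. Thin end under the slab, butt 43 mm out beyond the slab's +y end. It lies on a fixed stone offcut, 56 mm square, its top 10 mm above the table (6 mm at the rocking corner).
- butt_left_far (a point): centre of the upright butt face (30 x 22 mm) of the wedge at the slab's left end, far corner; push here towards the slab. The wedge that falls short slides under less than 1 N for 15 to 20 mm until it bites on the slab's lower edge; then it resists, and 6 to 13 N would drive it on and lift the slab. It stays where it is left.
- corner_right_near (a point): point on the slab's top face at the slab's right end, near corner, in line with the wedge there: 30 mm in from the long edge and 20 mm in from the end; the place to press on
- wedge_right_near: beech wedge under the slab's right end, near corner, loose: 30 mm wide, 81 mm long, 22 mm high at the butt, 4 mm at the thin end (slope 0.22). Origin: centre of its underside; y from butt to thin end, along the slab's length. Thin end under the slab, butt 43 mm out beyond the slab's -y end. It lies on a fixed stone offcut, 56 mm square, its top 10 mm above the table (6 mm at the rocking corner).
- butt_right_near (a point): centre of the upright butt face (30 x 22 mm) of the wedge at the slab's right end, near corner; push here towards the slab. The wedge that falls short slides under less than 1 N for 15 to 20 mm until it bites on the slab's lower edge; then it resists, and 6 to 13 N would drive it on and lift the slab. It stays where it is left.
- corner_right_far (a point): point on the slab's top face at the slab's right end, far corner, in line with the wedge there: 30 mm in from the long edge and 20 mm in from the end; the place to press on
- wedge_right_far: beech wedge under the slab's right end, far corner, loose: 30 mm wide, 81 mm long, 22 mm high at the butt, 4 mm at the thin end (slope 0.22). Origin: centre of its underside; y from butt to thin end, along the slab's length. Thin end under the slab, butt 43 mm out beyond the slab's -y end. It lies on a fixed stone offcut, 56 mm square, its top 10 mm above the table (6 mm at the rocking corner).
- butt_right_far (a point): centre of the upright butt face (30 x 22 mm) of the wedge at the slab's right end, far corner; push here towards the slab. The wedge that falls short slides under less than 1 N for 15 to 20 mm until it bites on the slab's lower edge; then it resists, and 6 to 13 N would drive it on and lift the slab. It stays where it is left.
- whetstone: whetstone, 48 x 150 x 24 mm, loose on the table, a bystander; origin at the centre of its underside
- felt_wheel: felt wheel, 60 mm across, 25 mm high, loose on the table, a bystander; origin at the centre of its underside
- folding_rule: folded rule, 20 x 233 x 16 mm, loose on the table, a bystander; origin at the centre of its underside
- marker_pen: marker pen, 17 x 128 x 19 mm, loose on the table, a bystander; origin at the centre of its underside
Things that resemble listed ones, but are neither listed nor needed, are in the scene too. Leave any red look-alike of the wedge_right_far alone. Leave any pink look-alike of the wedge_left_near alone.

How it is judged:
By the outcome, as a careful person would: the job done as asked, in the order asked, and still so for the second after the job is handed in, with the robot touching nothing.
It also fails if it takes over 58 s, if anything falls off the work surface, if the arm or the gripper's body presses on something with over 40 N, if the wrist force passes 120 N, or if a joint passes its speed limit or range.

## Working session

There is one attempt and no reset: what is moved stays moved. The work goes in short steps, Python scripts to look and compute and a tool call to move; the robot and the scene stay as the last step left them, time stands still between calls to the robot, and variables do not carry over. Pictures are saved under pics/ and viewed, at most 10 in all, crops included, and the job is handed in when it is done.

Besides the shell and the picture viewer there is one more tool, called after "Emit:" as name(argument=value, ...), one argument or row to a line, values as JSON. send_rows: Moves the arm, as the interface text tells. Its arguments: {"type":"object","properties":{"rows":{"type":"array","items":{"type":"array"}},"newtons":{"type":"number"}},"required":["rows"]}

```bash
ls; mkdir -p pics
cat > h.py <<'E'
import numpy as np, cv2
from station import ctrl
def px2plane(im,u,v,z):
    x=(u-im["cx"])/im["fx"]; y=(v-im["cy"])/im["fy"]
    a,b=x,y
    for _ in range(10):
        s=1+im["k1"]*(a*a+b*b); a,b=x/s,y/s
    T=np.array(im["cam_to_world"]); d=T[:3,:3]@[a,b,1]; o=T[:3,3]
    return o+d*(z-o[2])/d[2]
def depthpt(im,u,v):
    z=im["range_z"][int(v),int(u)]; p0=px2plane(im,u,v,-5); T=np.array(im["cam_to_world"]);o=T[:3,3]
    d=p0-o; d/= d@T[:3,2]; return o+d*z
E
python3 - <<'E'
from h import *
import pickle
for n in("top","side"):
    im=ctrl.get_image(n); cv2.imwrite(f"pics/{n}0.png",im["frame"][...,::-1]); pickle.dump(im,open(n+"0.pkl","wb"))
    print(n,np.array(im["cam_to_world"]).round(3).tolist(),im["fx"],im["k1"])
print(ctrl.get_obs())
E
```

```text
pics
top [[0.017, -0.991, 0.131, 0.446], [-1.0, -0.013, 0.029, -0.018], [-0.027, -0.131, -0.991, 1.048], [0.0, 0.0, 0.0, 1.0]] 490.04013494520734 -0.08454497155274943
side [[-0.862, -0.247, 0.442, 0.112], [-0.506, 0.457, -0.732, 0.722], [-0.021, -0.854, -0.519, 0.574], [0.0, 0.0, 0.0, 1.0]] 397.90647865898256 0.0245976095190665
{'t': 0.1, 'q': array([-1.35697659e+00,  5.32940489e-02,  1.61416805e+00,  5.59787625e-06,
        1.47598406e+00, -1.18956532e-01]), 'dq': array([-0.00038614, -0.0005602 , -0.00344633, -0.00157234, -0.00059355,
       -0.00068008]), 'effort': array([ 3.90517507e-04, -3.94907212e+01, -3.71364212e+01, -7.72772592e-05,
        3.91459369e-03, -9.33416970e-06]), 'tool_pos': array([ 0.20407474, -0.59014759,  0.23017718]), 'tool_rot': array([-3.0963794e+00, -5.2000764e-01,  1.2922517e-04]), 'contact_force': array([-0.24213074, -0.14571849, -0.31809593]), 'wrist_torque': array([0.04210867, 0.03160514, 0.02308998]), 'grip_force': 0.0, 'opening': 0.0856380042334017}
```

View pics/top0.png

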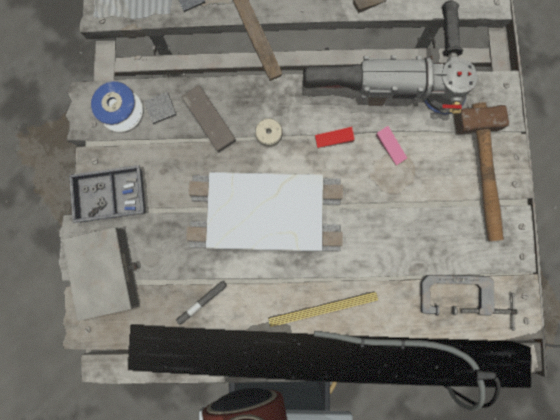

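View pics/side0.png

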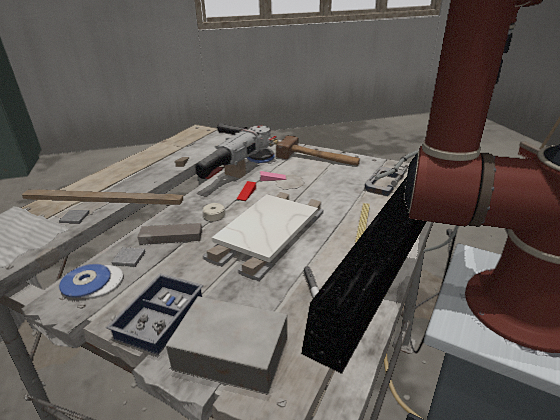

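The top view shows the white slab spanning pixels (207–323, 173–250). Its four wedges are the brown butts at (198,188) and (198,233), image left = robot left, and (332,190) and (332,236). The possible mix-ups are the red look-alike at (335,138), the pink one at (392,145), and the stone and whetstone bars. None of them are under the slab. A black barrier runs along the near side at rows 325–385.

Run:
```python
from h import *
import pickle
im=pickle.load(open("top0.pkl","rb")); f=im["frame"]
hsv=cv2.cvtColor(f,cv2.COLOR_RGB2HSV)
m=((hsv[...,2]>195)&(hsv[...,1]<40)).astype(np.uint8)*255
roi=np.zeros_like(m);roi[160:262,195:335]=255;m&=roi
m=cv2.morphologyEx(m,cv2.MORPH_CLOSE,np.ones((5,5)));m=cv2.morphologyEx(m,cv2.MORPH_OPEN,np.ones((7,7)))
c=max(cv2.findContours(m,0,1)[0],key=cv2.contourArea)
P=np.array([px2plane(im,u,v,.037)[:2] for u,v in c[:,0]],np.float32)
r=cv2.minAreaRect(P);print(r,cv2.boxPoints(r).round(4).tolist())
for n,u,v in[("LF",198,188),("LN",198,233),("RF",332,190),("RN",332,236),("slab",265,210),("bar",200,335),("bar",200,360),("bar",450,350),("bar",300,375),("offc",191,180)]: print(n,depthpt(im,u,v).round(3))
cv2.imwrite("pics/crop.png",cv2.resize(f[160:262,180:350,::-1],None,fx=4.5,fy=4.5,interpolation=cv2.INTER_CUBIC))
```

```text
((0.5675652027130127, 0.027946271002292633), (0.2359730452299118, 0.1562548577785492), 89.45814514160156) [[0.48829999566078186, -0.0892999991774559], [0.644599974155426, -0.09080000221729279], [0.6467999815940857, 0.1451999992132187], [0.49059998989105225, 0.14669999480247498]]
LF [0.615 0.171 0.028]
LN [0.519 0.167 0.028]
RF [ 0.615 -0.113  0.026]
RN [ 0.518 -0.114  0.024]
slab [0.569 0.027 0.035]
bar [0.319 0.144 0.097]
bar [0.272 0.143 0.096]
bar [ 0.306 -0.316  0.148]
bar [ 0.248 -0.048  0.096]
offc [0.637 0.191 0.002]
```

View pics/crop.png

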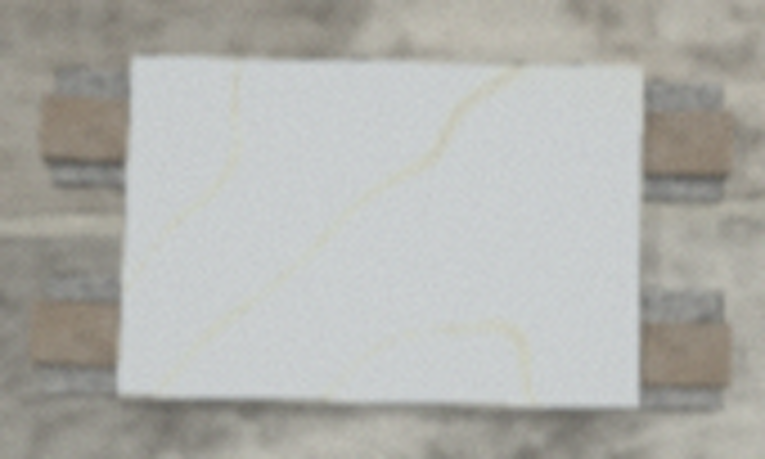

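Emit:
send_rows(
  rows=[
    [0,[0,0,0],9.5],
    [0,[0,0,0],9.6],
    [0,[3.1,-5.2,0],0],
    [0,[3.1,-5.2,0],0],
    [0,[3.1,-5.2,0],0],
    [0,[3.1,-5.2,0],0],
    [0,[3.1,-5.2,0],0],
    [0,[3.1,-5.2,0],0],
    [0,[3.1,-5.2,0],0],
    [0,[3.1,-5.2,0],0],
  ],
  newtons=60,
)

```text
t: 1.35
tool_pos: [0.4529, -0.1729, 0.231]
tool_rot: [3.142, -0.001, -0.0]
contact_force: [0.3, -1.3, 0.3]
opening: -0.0001
grip_force: 0.0
```

Emit:
send_rows(
  rows=[
    [0,[3.2,-5.1,0],0],
    [0,[3.2,-5.0,0],0],
    [0,[0,0,6],0],
    [0,[0,0,6],0],
    [0,[0,0,4],0],
    [0,[0,0,2],0],
    [0,[0,0,0],0],
    [0,[0,0,0],0],
  ],
)

```text
t: 2.35
tool_pos: [0.5171, -0.0741, 0.0523]
tool_rot: [3.141, -0.001, 0.002]
contact_force: [0.9, 0.8, 0.6]
opening: -0.0001
grip_force: 0.0
```

Run:
```python
from h import *
im=ctrl.get_image("side"); cv2.imwrite("pics/s1.png",cv2.resize(im["frame"][160:290,180:360,::-1],None,fx=4,fy=4))
```

```text
(no output)
```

View pics/s1.png

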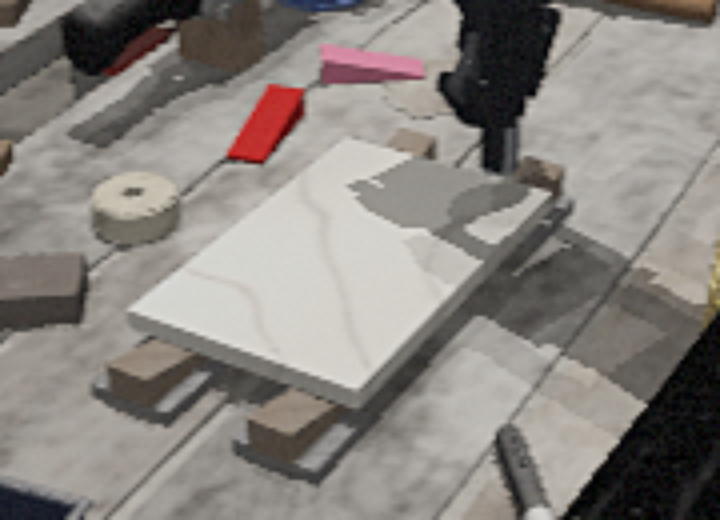

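The side crop shows the closed fingers at crop pixel (500,165), just above the near right corner. Next I press down slowly.

Emit:
send_rows(
  rows=[
    [0,[0,0,0.6],0],
    [0,[0,0,0.5],0],
    [0,[0,0,0.2],0],
    [0,[0,0,0.1],0],
    [0,[0,0,0.1],0],
    [0,[0,0,0],0],
  ],
)

```text
t: 3.15
tool_pos: [0.5163, -0.0738, 0.0372]
tool_rot: [-3.141, 0.001, 0.002]
contact_force: [-3.8, 1.0, 7.8]
opening: 0.0
grip_force: 3.4
```

Emit:
send_rows(
  rows=[
    [0,[0,0,0.1],0],
    [0,[0,0,0],0],
  ],
)

```text
t: 3.4
tool_pos: [0.5164, -0.0739, 0.0371]
tool_rot: [-3.141, 0.0, 0.003]
contact_force: [-7.7, 1.8, 13.2]
opening: -0.0
grip_force: 6.2
```

Emit:
send_rows(
  rows=[
    [0,[0,0,0.1],0],
    [0,[0,0,0],0],
  ],
)

```text
t: 3.65
tool_pos: [0.5165, -0.0739, 0.0371]
tool_rot: [-3.141, 0.0, 0.003]
contact_force: [-10.8, 2.4, 17.5]
opening: -0.0001
grip_force: 9.1
```

Emit:
send_rows(
  rows=[
    [0,[0,0,-1.6],0],
    [0,[5,0,0],0],
    [0,[5,0,0],0],
    [0,[0,0,0.6],0],
    [0,[0,0,0.4],0],
    [0,[0,0,0.2],0],
    [0,[0,0,0.1],0],
    [0,[0,0,0],0],
  ],
)

```text
t: 4.65
tool_pos: [0.6161, -0.074, 0.0375]
tool_rot: [3.142, -0.001, 0.0]
contact_force: [-0.2, -0.1, 0.3]
opening: 0.0004
grip_force: 0.0
```

Emit:
send_rows(
  rows=[
    [0,[0,0,0.1],0],
    [0,[0,0,0],0],
  ],
)

```text
t: 4.9
tool_pos: [0.6165, -0.0739, 0.0364]
tool_rot: [3.142, -0.001, 0.0]
contact_force: [-0.5, -1.0, -0.4]
opening: 0.0
grip_force: 0.0
```

Emit:
send_rows(
  rows=[
    [0,[0,0,0.1],0],
    [0,[0,0,0],0],
  ],
)

```text
t: 5.15
tool_pos: [0.6167, -0.074, 0.0354]
tool_rot: [3.141, -0.001, 0.001]
contact_force: [-0.8, -0.4, 0.4]
opening: 0.0001
grip_force: 0.4
```

Emit:
send_rows(
  rows=[
    [0,[0,0,0.1],0],
    [0,[0,0,0],0],
  ],
)

```text
t: 5.4
tool_pos: [0.6168, -0.074, 0.0345]
tool_rot: [3.141, -0.001, 0.001]
contact_force: [-0.0, -1.0, 0.6]
opening: 0.0
grip_force: 0.6
```

Emit:
send_rows(
  rows=[
    [0,[0,0,0.1],0],
    [0,[0,0,0],0],
  ],
)

```text
t: 5.65
tool_pos: [0.6169, -0.074, 0.034]
tool_rot: [3.141, -0.001, 0.001]
contact_force: [-0.4, -0.5, 4.5]
opening: -0.0
grip_force: 2.2
```

Emit:
send_rows(
  rows=[
    [0,[0,0,0.1],0],
    [0,[0,0,0],0],
  ],
)

```text
t: 5.9
tool_pos: [0.617, -0.0741, 0.0338]
tool_rot: [3.141, -0.001, 0.001]
contact_force: [-2.3, 0.3, 10.0]
opening: -0.0001
grip_force: 4.4
```

Emit:
send_rows(
  rows=[
    [0,[0,0,0.1],0],
    [0,[0,0,0],0],
  ],
)

```text
t: 6.15
tool_pos: [0.6171, -0.0741, 0.0337]
tool_rot: [3.141, -0.001, 0.001]
contact_force: [-5.5, 0.8, 13.1]
opening: -0.0002
grip_force: 6.4
```

Emit:
send_rows(
  rows=[
    [0,[0,0,0.1],0],
    [0,[0,0,0],0],
  ],
)

```text
t: 6.4
tool_pos: [0.6172, -0.0741, 0.0335]
tool_rot: [3.141, -0.001, 0.0]
contact_force: [-5.6, 1.5, 16.6]
opening: 0.0001
grip_force: 8.5
```

Emit:
send_rows(
  rows=[
    [0,[0,0,-1.8],0],
    [0,[0,-5,0],0],
    [0,[0,-5,0],0],
    [0,[0,-5,0],0],
    [0,[0,-5,0],0],
    [0,[0,0,0.5],0],
    [0,[0,0,0.3],0],
    [0,[0,0,0.1],0],
    [0,[0,0,0.1],0],
    [0,[0,0,0],0],
  ],
)

```text
t: 7.65
tool_pos: [0.6167, 0.1253, 0.0383]
tool_rot: [3.142, -0.003, -0.0]
contact_force: [-0.4, 0.0, -0.5]
opening: -0.0001
grip_force: 0.0
```

Emit:
send_rows(
  rows=[
    [0,[0,0,0.1],0],
    [0,[0,0,0],0],
  ],
)

```text
t: 7.9
tool_pos: [0.6166, 0.126, 0.0373]
tool_rot: [3.142, -0.001, 0.0]
contact_force: [0.2, 0.0, -1.0]
opening: 0.0002
grip_force: 0.0
```

Emit:
send_rows(
  rows=[
    [0,[0,0,0.1],0],
    [0,[0,0,0],0],
  ],
)

```text
t: 8.15
tool_pos: [0.6168, 0.126, 0.0371]
tool_rot: [3.141, -0.001, 0.0]
contact_force: [-2.2, -1.1, 5.2]
opening: -0.0001
grip_force: 2.5
```

Emit:
send_rows(
  rows=[
    [0,[0,0,0.1],0],
    [0,[0,0,0],0],
  ],
)

```text
t: 8.4
tool_pos: [0.617, 0.126, 0.037]
tool_rot: [3.141, -0.001, 0.0]
contact_force: [-4.1, -1.9, 9.0]
opening: -0.0
grip_force: 4.7
```

Emit:
send_rows(
  rows=[
    [0,[0,0,-1.4],0],
    [0,[-5,0,0],0],
    [0,[-5,0,0],0],
    [0,[0,0,0.6],0],
    [0,[0,0,0.4],0],
    [0,[0,0,0.1],0],
    [0,[0,0,0],0],
  ],
)

```text
t: 9.28
tool_pos: [0.5178, 0.1261, 0.0387]
tool_rot: [-3.141, 0.001, -0.001]
contact_force: [-0.6, 0.1, -0.1]
opening: -0.0001
grip_force: 0.0
```

Emit:
send_rows(
  rows=[
    [0,[0,0,0.1],0],
    [0,[0,0,0],0],
  ],
)

```text
t: 9.52
tool_pos: [0.5171, 0.1261, 0.0375]
tool_rot: [-3.142, 0.001, -0.001]
contact_force: [-0.6, -0.0, 1.1]
opening: -0.0001
grip_force: 0.2
```

Emit:
send_rows(
  rows=[
    [0,[0,0,0.1],0],
    [0,[0,0,0],0],
  ],
)

```text
t: 9.78
tool_pos: [0.5171, 0.1262, 0.0373]
tool_rot: [3.142, -0.001, 0.001]
contact_force: [-1.0, -1.0, 5.0]
opening: -0.0005
grip_force: 2.6
```

Emit:
send_rows(
  rows=[
    [0,[0,0,0.1],0],
    [0,[0,0,0],0],
  ],
)

```text
t: 10.02
tool_pos: [0.5172, 0.1262, 0.0372]
tool_rot: [3.141, -0.001, 0.0]
contact_force: [-4.4, -0.8, 10.3]
opening: 0.0001
grip_force: 5.4
```

Run:
```python
from h import *
import pickle
im=pickle.load(open("top0.pkl","rb"))
for n,u,v in[("butt edge hi",342.2,184.9),("butt edge lo",342.2,198.9),("slabedge",322.5,191.5),("slabR centre",322.5,212)]: print(n,px2plane(im,u,v,.037 if 'slab' in n else .028).round(4))
print(depthpt(im,335,138),depthpt(im,362,192))
```

```text
butt edge hi [ 0.6255 -0.1346  0.028 ]
butt edge lo [ 0.5957 -0.1346  0.028 ]
slabedge [ 0.6094 -0.0925  0.037 ]
slabR centre [ 0.5663 -0.0926  0.037 ]
[ 0.73109776 -0.12106305  0.01341301] [ 0.61568537 -0.18086669 -0.00163145]
```

Emit:
send_rows(
  rows=[
    [0,[0,0,-5],0],
    [0,[0,0,-2],0],
    [0,[1.6,5.2,0],0],
    [0,[1.6,5.2,0],0],
    [0,[1.6,5.2,0],0],
    [0,[1.6,5.2,0],0],
    [0,[1.6,5.2,0],0],
    [0,[1.6,5.2,0],0],
    [0,[0,0,3],0],
    [0,[0,0,0],0],
  ],
)

```text
t: 11.28
tool_pos: [0.61, -0.1855, 0.0719]
tool_rot: [-3.139, 0.003, 0.01]
contact_force: [-0.5, 0.8, 0.0]
opening: 0.0
grip_force: 0.0
```

Run:
```python
from h import *
im=ctrl.get_image("wrist"); cv2.imwrite("pics/w1.png",im["frame"][...,::-1])
```

```text
(no output)
```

View pics/w1.png

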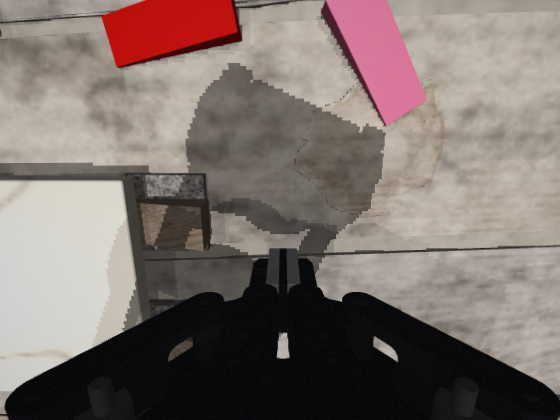

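The wrist view shows the far right wedge with its butt edge at about (209,197)–(209,248). The closed fingertips are at (283,255). The red and pink look-alikes sit at the top, well clear.

Run:
```python
from h import *
im=ctrl.get_image("wrist")
for n,u,v,z in[("buttF",209,199,.028),("buttN",207,240,.028),("buttNlow",210,249,.006),("slab far corner",122,178,.037),("tip",283,250,.07)]: print(n,px2plane(im,u,v,z).round(4))
print(ctrl.get_obs()["tool_pos"])
```

```text
buttF [ 0.6329 -0.1401  0.028 ]
buttN [ 0.6054 -0.1369  0.028 ]
buttNlow [ 0.5893 -0.1329  0.006 ]
slab far corner [ 0.648  -0.0921  0.037 ]
tip [ 0.6171 -0.1863  0.07  ]
[ 0.61196543 -0.18536528  0.074999  ]
```

Emit:
send_rows(
  rows=[
    [0,[0.4,0,3],0],
    [0,[0,0,2.2],0],
    [0,[0,0,1],0],
    [0,[0,-1,0],0],
    [0,[0,-1,0],0],
    [0,[0,0,0],0],
  ],
)

```text
t: 12.12
tool_pos: [0.6171, -0.1651, 0.0144]
tool_rot: [3.141, 0.001, 0.002]
contact_force: [-0.5, 0.4, 0.1]
opening: 0.0003
grip_force: 0.0
```

Emit:
send_rows(
  rows=[
    [0,[0,-0.4,0],0],
    [0,[0,-0.4,0],0],
    [0,[0,0,0],0],
  ],
)

```text
t: 12.5
tool_pos: [0.6164, -0.1577, 0.0133]
tool_rot: [-3.142, 0.001, 0.0]
contact_force: [-0.1, -0.2, -0.7]
opening: 0.0
grip_force: 0.0
```

Emit:
send_rows(
  rows=[
    [0,[0,-0.4,0],0],
    [0,[0,-0.4,0],0],
    [0,[0,0,0],0],
  ],
)

```text
t: 12.88
tool_pos: [0.6164, -0.1496, 0.0132]
tool_rot: [-3.141, 0.0, 0.0]
contact_force: [0.5, 0.7, 0.4]
opening: 0.0001
grip_force: 0.0
```

Emit:
send_rows(
  rows=[
    [0,[0,-0.4,0],0],
    [0,[0,-0.4,0],0],
    [0,[0,-0.3,0],0],
    [0,[0,0,0],0],
  ],
)

```text
t: 13.38
tool_pos: [0.6164, -0.1386, 0.0133]
tool_rot: [-3.141, 0.0, 0.0]
contact_force: [0.1, -0.7, 0.8]
opening: -0.0001
grip_force: 0.0
```

Run:
```python
from h import *
im=ctrl.get_image("wrist"); cv2.imwrite("pics/w2.png",im["frame"][...,::-1])
```

```text
(no output)
```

View pics/w2.png

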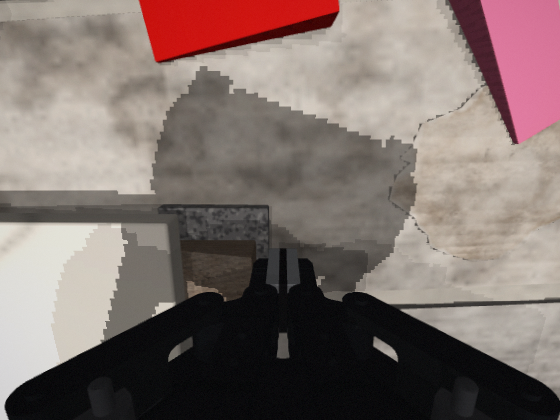

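The wrist view shows the finger in contact with the butt at about (255,265). The wedge has slid in, so the offcut now sticks out past it to column 268. I continue in small steps, watching the force.

Emit:
send_rows(
  rows=[
    [0,[0,-0.2,0],0],
    [0,[0,-0.2,0],0],
    [0,[0,0,0],0],
  ],
)

```text
t: 13.8
tool_pos: [0.6164, -0.1348, 0.0133]
tool_rot: [-3.141, 0.001, 0.0]
contact_force: [-0.0, -0.4, 0.9]
opening: 0.0006
grip_force: 0.0
```

Emit:
send_rows(
  rows=[
    [0,[0,-0.1,0],0],
    [0,[0,-0.1,0],0],
    [0,[0,0,0],0],
  ],
)

```text
t: 14.18
tool_pos: [0.6164, -0.1328, 0.0133]
tool_rot: [-3.142, 0.001, -0.0]
contact_force: [0.3, -0.1, -0.2]
opening: 0.0001
grip_force: 0.0
```

Emit:
send_rows(
  rows=[
    [0,[0,-0.1,0],0],
    [0,[0,0,0],0],
  ],
)

```text
t: 14.42
tool_pos: [0.6164, -0.1319, 0.0133]
tool_rot: [-3.142, 0.001, 0.0]
contact_force: [-0.1, 0.3, 0.3]
opening: -0.0001
grip_force: 0.1
```

Emit:
send_rows(
  rows=[
    [0,[0,-0.1,0],0],
    [0,[0,0,0],0],
  ],
)

```text
t: 14.68
tool_pos: [0.6165, -0.131, 0.0133]
tool_rot: [3.141, -0.001, 0.0]
contact_force: [-0.5, -0.8, -0.2]
opening: -0.0002
grip_force: 0.4
```

Emit:
send_rows(
  rows=[
    [0,[0,-0.1,0],0],
    [0,[0,0,0],0],
  ],
)

```text
t: 14.92
tool_pos: [0.6165, -0.1303, 0.0134]
tool_rot: [3.141, -0.001, 0.0]
contact_force: [-0.5, -2.7, 0.8]
opening: -0.0001
grip_force: 1.2
```

Emit:
send_rows(
  rows=[
    [0,[0,-0.1,0],0],
    [0,[0,0,0],0],
  ],
)

```text
t: 15.18
tool_pos: [0.6166, -0.1294, 0.0135]
tool_rot: [3.141, -0.001, 0.001]
contact_force: [0.5, -4.2, 0.9]
opening: 0.0002
grip_force: 2.3
```

Emit:
send_rows(
  rows=[
    [0,[0,-0.1,0],0],
    [0,[0,0,0],0],
  ],
)

```text
t: 15.42
tool_pos: [0.6167, -0.1288, 0.0136]
tool_rot: [3.14, -0.001, 0.001]
contact_force: [-0.1, -5.4, -0.5]
opening: 0.0002
grip_force: 2.9
```

Emit:
send_rows(
  rows=[
    [0,[0,1,0],0],
    [0,[0,2,0],0],
    [0,[0,0,-5],0],
    [0,[0,-4.2,0],0],
    [0,[0,-4.3,0],0],
    [0,[0,0,1.5],0],
    [0,[0,0,0.7],0],
    [0,[0,0,0.1],0],
    [0,[0,0,0.1],0],
    [0,[0,0,0],0],
  ],
)

```text
t: 16.68
tool_pos: [0.6167, -0.0735, 0.0396]
tool_rot: [3.141, -0.002, 0.001]
contact_force: [-0.7, 0.1, -0.9]
opening: 0.0002
grip_force: 0.0
```

Emit:
send_rows(
  rows=[
    [0,[0,0,0.1],0],
    [0,[0,0,0],0],
  ],
)

```text
t: 16.92
tool_pos: [0.6165, -0.073, 0.0384]
tool_rot: [3.142, -0.001, 0.0]
contact_force: [-0.4, 0.0, -0.0]
opening: 0.0001
grip_force: 0.0
```

Emit:
send_rows(
  rows=[
    [0,[0,0,0.1],0],
    [0,[0,0,0],0],
  ],
)

```text
t: 17.18
tool_pos: [0.6165, -0.0729, 0.0373]
tool_rot: [3.142, -0.001, 0.0]
contact_force: [-0.7, 0.4, 0.3]
opening: -0.0001
grip_force: 0.1
```

Emit:
send_rows(
  rows=[
    [0,[0,0,0.1],0],
    [0,[0,0,0],0],
  ],
)

```text
t: 17.42
tool_pos: [0.6166, -0.0729, 0.0372]
tool_rot: [-3.142, 0.001, 0.0]
contact_force: [-2.9, 1.3, 5.6]
opening: 0.0001
grip_force: 2.7
```

Emit:
send_rows(
  rows=[
    [0,[0,0,0.1],0],
    [0,[0,0,0],0],
  ],
)

```text
t: 17.68
tool_pos: [0.6167, -0.0729, 0.0372]
tool_rot: [-3.142, 0.0, 0.001]
contact_force: [-5.4, 0.6, 10.0]
opening: -0.0004
grip_force: 4.9
```

Emit:
send_rows(
  rows=[
    [0,[0,0,0.1],0],
    [0,[0,0,0],0],
  ],
)

```text
t: 17.92
tool_pos: [0.6167, -0.0729, 0.0371]
tool_rot: [-3.142, 0.0, 0.001]
contact_force: [-8.3, 2.5, 14.8]
opening: 0.0001
grip_force: 7.2
```

Emit:
send_rows(
  rows=[
    [0,[0,0,-1],0],
    [0,[0,0,-6],0],
    [0,[0,0,-6],0],
    [0,[-3,5,0],0],
    [0,[-3,5,0],0],
    [0,[-3,5,0],0],
    [0,[0,0,0],0],
    [0,[0,0,0],0],
  ],
)

```text
t: 18.92
tool_pos: [0.5265, -0.2227, 0.1643]
tool_rot: [-3.141, 0.002, -0.0]
contact_force: [0.9, 0.1, 0.2]
opening: -0.0001
grip_force: 0.0
```

Run:
```python
from h import *
im=ctrl.get_image("top"); cv2.imwrite("pics/top2.png",cv2.resize(im["frame"][100:280,150:420,::-1],None,fx=2.9,fy=2.9))
R=im["range_z"]
for n,u,v in[("LF",220,183),("LN",220,240),("RF",312,183),("RN",312,240)]:
    print(n,np.mean([depthpt(im,u+i,v+j) for i in(-5,-3,0,3,5) for j in (-4,-2,0,2,4)],0).round(4))
```

```text
LF [0.6248 0.1226 0.0368]
LN [0.505  0.1189 0.0373]
RF [ 0.6195 -0.0686  0.0778]
RN [ 0.5079 -0.0713  0.0375]
```

View pics/top2.png

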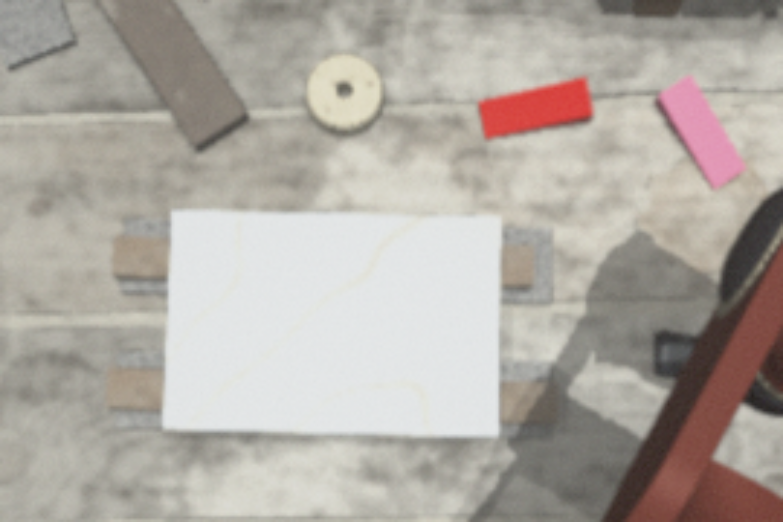

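The top view shows the far right wedge pushed in, with its butt at crop pixel (533,265). The slab, the other three wedges and the bystanders are where they were, and the arm is clear. The far right corner now stands at 37.2 mm under load, the same as the other three.

```bash
python3 -c "
from station import ctrl
print(ctrl.finish_job())"
```

```text
the job is handed in; nothing more can be done
None
```

The far right corner was the one that rocked; I pushed its wedge in until it bit (5.4 N), and pressed again with up to 15 N that corner holds firm at 37 mm, level with the other three, and the job is handed in.

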